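Close the gear housing and hold the filler neck over its seat for the gasket

TASK

Set the loose round cover on the open green gear housing so that it sits fully seated and level, and let go of it. Then carry the red filler neck over the tool rack and finish while still holding it, upright and still, hovering about 15 mm above the oblong pad on the cover and lined up with it, touching nothing, so that I can slip the gasket into the gap. Do not drop either part or bump the rack, and leave the other things on the bench where they are.

Things in the scene. Friction and masses are not known exactly. Their poses are not given: they have to be found in the camera images.
- housing: Open round green gear housing, fixed to the bench. Wall 112 mm outside, 100 mm inside diameter, rim 90 mm above the bench; brass gear inside, far below the rim. Foot plate 150 x 125 x 10 mm; a shaft stub 45 mm up reaches 92 mm from the centre along +x of the body. Origin at the centre of the underside.
- housing_rim (a point): Centre of the housing's mouth, level with the top of the rim, 90 mm above the bench; z up.
- cover_mid (a point): Mid-height centre of the loose aluminium cover, 38 mm tall, 0.4 kg, lying right way up. Bottom to top: spigot 91 mm diameter, 6 mm (fits in the mouth); disc 120 mm diameter, 6 mm (rests on the rim); solid pad 70 (x) x 44 (y) x 26 mm to grip across the 44. Point 19 mm above the underside, 7 above the disc's top. Seated: 13 mm above housing_rim, at any turn. x along the pad, z up.
- seat (a point): Centre of the flat top of the pad on the cover (the target for the filler neck), 19 mm above cover_mid. Black bore and bolt holes are only marked on it. x along the 70 mm length of the pad, y across its 44 mm, z up.
- neck_mid (a point): Mid-height centre of the loose red filler neck, 68 mm tall, about 0.35 kg, standing upright on the bench: flange 70 (x) x 44 (y) mm, 10 mm thick, at the bottom; body 40 (x) x 34 (y) mm from 10 to 54 mm up, to grip across the 34; black cap 33 mm diameter from 54 to 68 mm. This point is 34 mm above the underside. x along the flange's length, z up.
- neck_base (a point): Centre of the flat underside of the filler neck's flange, 34 mm below neck_mid. x along the 70 mm length of the flange, y across its 44 mm, z up. When lined up, its x is parallel to the seat's x (either way round).
- rack: Wooden tool rack with upright screwdrivers, fixed, standing between the loose parts and the housing: 400 mm long (x), 50 mm deep (y), 135 mm tall to the top of the handles. Origin at the centre of its underside.
- spray: White and blue spray bottle, 60 mm across, 170 mm tall, loose, to be left alone. Origin at the centre of its underside.
- tape_measure: Orange tape measure, 70 x 40 x 60 mm, loose, to be left alone. Origin at the centre of its underside.
- nut_can: Small tin with a yellow label, 68 mm across, 90 mm tall, loose, to be left alone. Origin at the centre of its underside.
- tape_roll: Blue roll of tape lying flat, 96 mm across, 25 mm tall, loose, to be left alone. Origin at the centre of its underside.
- screw_jar: Amber jar with black cap, 66 mm across, 85 mm tall, loose, to be left alone. Origin at the centre of its underside.
- spanner: Steel spanner lying flat, 170 mm long, loose, to be left alone. Origin at the centre of its underside.
- socket: Small steel socket standing upright, 26 mm across, 32 mm tall, loose, to be left alone. Origin at the centre of its underside.
Not all that is in view belongs to the job. Of the things that look like the part that bears cover_mid, the larger one is meant. Of the things shaped like the part that bears neck_mid, the red one is meant.

How it is judged:
By the outcome, as a careful person would: the job done as asked, in the order asked, and still so for the second after the job is handed in, while the arm keeps its last pose, push and grip.
It also fails if it takes over 72 s, if anything falls off the work surface, if the arm or the gripper's body presses on something with over 40 N, if the wrist force passes 120 N, or if a joint passes its speed limit or range.

ROBOT

A 6-joint arm with a two-finger parallel gripper is mounted at the origin on the work surface. World frame = base frame: x ahead of the robot, y to its left, z up, the work surface at z = 0. Lengths are in m, angles in rad, forces in N, time in s.
With the tool pointing down it reaches from about 0.275 to 0.75 m from the base axis. Payload 10.2 kg.
Tool frame: the origin (TCP) lies midway between the tips of the shut fingers; the grasp point (between the pads) lies 19 mm behind it (env.hold_point_z is the distance from the TCP to the grasp point, in m); x points along the fingers, z is the direction in which the jaws open and shut, and the axes are right-handed (so a half turn about x gives the same grasp; the last joint's range is limited). The gripper opens to 85 mm and grips with 20 to 120 N. Pads are 22 mm wide; open, the fingers measure 114 mm over their backs; the gripper's body (76 mm by 85 mm) begins 54 mm behind the grasp point. The pads swing forward as they close: fully open they stand 13 mm farther back than shut.
Start: joints at [-1.508, 0.313, 1.498, -0, 1.331, -0.223], TCP at [0.148, -0.504, 0.231] pointing down, gripper open.
Joint ranges: [-2.94, 2.94], [-0.97, 2.17], [0.19, 2.56], [-1.23, 4.37], [0.02, 3.11], [-2.88, 2.88]. Speed limits (rad/s): [2.39, 2.39, 3.01, 3.14, 3.14, 3.14].

INTERFACE

Orientations are given as a unit quaternion [x, y, z, w].
In Python, from bench import env, kinematics, monitor, eyes, job gives the robot as it stands. The module is installed in compiled form; this text tells all that it offers. Calls block until the motion is done:
- env.reach(position, orientation): joint-space move of the TCP to a pose.
- env.movel(position, velocity=0.15, frame=None, guard=None): straight line of the TCP; frame=None keeps the orientation; velocity is the mean speed in m/s. With guard (N) it stops when the force on the tool has changed by that much, and returns True; else False.
- env.set_joints(angles): joint-space move.
- env.release() and env.close_gripper(effort=None): open the fingers fully, or close them until they stop; effort is the grip in N (None keeps the last).
- env.hold(seconds).
- kinematics.ik(position, orientation): joint angles nearest the present ones, or None.
- monitor.sense(): the state.
- eyes.grab_frame(name): name is "scene" or "top"; returns a dict with "frame" (480x640x3 uint8, red, green, blue), "mtx" (3x3 intrinsics, pixels), "k1" (the pictures are not rectified: a ray, as slopes to the right and down, at radius r is drawn at 1 + k1 r^2 times it, then the intrinsics apply), "view" (4x4, takes a point from world to camera coordinates). Camera axes: x right, y down, z forward; pixel columns grow to the right and rows downward; lengths in m; the calibration is good to about 2 mm. A picture is of the moment at which its call begins. There is no depth.
A pose or a line that the arm cannot do raises env.MotionError and nothing moves.
- job.hand_in(): hands the job in, once; it reports no verdict.
The state is a dict: "clock": time; "joints": joint angles; "qvel": joint speeds; "joint_efforts": joint torques, N m; "position": TCP position; "ee_rot": TCP orientation; "contact_force": force on the tool from outside, world axes, zero at the start; "ft_torque": the same for the moment, N m; "finger_gap": opening from 0.0 (shut) to 1.0 (fully open).
Only numpy, scipy, OpenCV 4.12 (cv2) and the standard library are available. Lean on these libraries where they do the work, as an engineer would, in place of code of your own. Each camera call takes 0.05 s, during which the arm holds its last target. There are 200 camera calls.

## Working session

There is one attempt and no reset: what is moved stays moved. The work goes in short steps, each a Python script; the robot and the scene stay as the last script left them, time stands still between calls to the robot, and variables do not carry over. Pictures are saved under pics/ and viewed, about 8 in all and at most 12, crops included, and the job is handed in when it is done.

```bash
mkdir -p pics
cat > h.py <<'E'
import numpy as np, cv2
from bench import env, kinematics, monitor, eyes, job
from scipy.spatial.transform import Rotation as R
def grab(n,save=None):
    f=eyes.grab_frame(n)
    if save: cv2.imwrite('pics/'+save,f['frame'][:,:,::-1])
    return f
def ray(f,uv):
    uv=np.asarray(uv,float).reshape(-1,2)
    K=np.array(f['mtx']);V=np.array(f['view'])
    d=(uv-K[[0,1],2])/K[[0,1],[0,1]]
    u=d.copy()
    for _ in range(20): u=d/(1+f['k1']*(u**2).sum(1,keepdims=True))
    r=np.c_[u,np.ones(len(u))]@V[:3,:3]
    return -V[:3,:3].T@V[:3,3], r
def plane(f,uv,z):
    c,r=ray(f,uv); return c+r*((z-c[2])/r[:,2])[:,None]
def proj(f,P):
    P=np.asarray(P,float).reshape(-1,3);K=np.array(f['mtx']);V=np.array(f['view'])
    c=P@V[:3,:3].T+V[:3,3];u=c[:,:2]/c[:,2:];u=u*(1+f['k1']*(u**2).sum(1,keepdims=True))
    return u*K[[0,1],[0,1]]+K[[0,1],2]
E
python3 - <<'E'
from h import *
for n in('scene','top'):
    f=grab(n,n+'0.png');print(n,np.round(f['mtx'],1).tolist(),f['k1'],np.round(ray(f,[320,240])[0],3),np.round(ray(f,[320,240])[1],2))
s=monitor.sense();print(s)
E
```

```text
scene [[498.9, 0.0, 314.7], [0.0, 498.9, 238.6], [0.0, 0.0, 1.0]] -0.06057707538438346 [ 1.106 -0.726  0.801] [[-0.52  0.61 -0.6 ]]
top [[440.6, 0.0, 326.6], [0.0, 440.6, 240.1], [0.0, 0.0, 1.0]] -0.0796930159801603 [0.388 0.006 1.244] [[ 0.07 -0.   -1.  ]]
{'clock': 0.1, 'joints': array([-1.50840681e+00,  3.13392737e-01,  1.49832663e+00, -1.98487420e-05,
        1.33099032e+00, -2.23432769e-01]), 'qvel': array([ 2.73167587e-05, -3.82007809e-04, -7.73552407e-04,  6.84040733e-05,
       -4.62191469e-05, -5.86870548e-04]), 'joint_efforts': array([ 2.01713447e-03, -4.12907445e+01, -2.60142750e+01, -2.23624061e-04,
        3.05677160e-03, -1.24620843e-05]), 'position': array([ 0.1479751 , -0.50348996,  0.23080595]), 'ee_rot': array([ 0.42398519,  0.56637737, -0.42339239,  0.5658552 ]), 'contact_force': array([-0.05502119, -0.05264114,  0.01200947]), 'ft_torque': array([-0.02711067,  0.00637079,  0.08326472]), 'finger_gap': 0.999464368835137}
```

View pics/scene0.png

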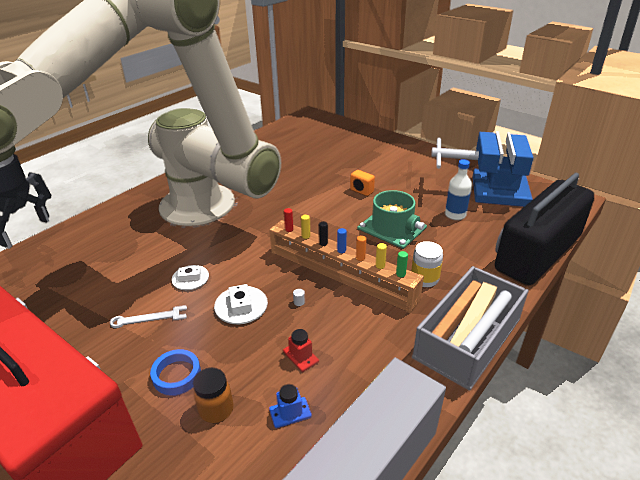

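View pics/top0.png

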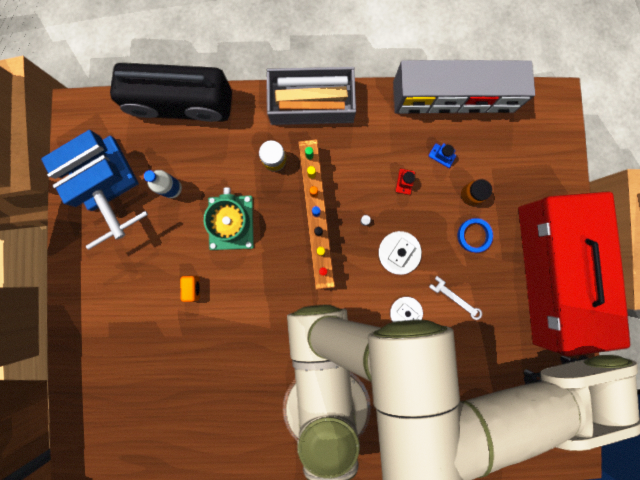

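The scene view shows:
- Discs: a large cover at scene (240,303) / top (400,253), and a smaller one at scene (190,277) / top (407,312). I choose the larger.
- Necks: red at scene (300,350) / top (405,181), and blue at scene (290,405) / top (443,154). I choose the red.
- Housing: top (228,221).
- Rack: top x≈315.

Next is a close crop check.

Run:
```python
import cv2,numpy as np
s=cv2.imread('pics/scene0.png');t=cv2.imread('pics/top0.png')
c=lambda im,x,y,w=30:cv2.resize(im[y-w:y+w,x-w:x+w],(390,290) if 0 else (290,290),interpolation=cv2.INTER_CUBIC)
cv2.imwrite('pics/crop1.png',np.vstack([np.hstack([c(s,240,303),c(s,300,348)]),np.hstack([c(t,400,253),c(t,405,181)])]))
```

```text
(no output)
```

View pics/crop1.png

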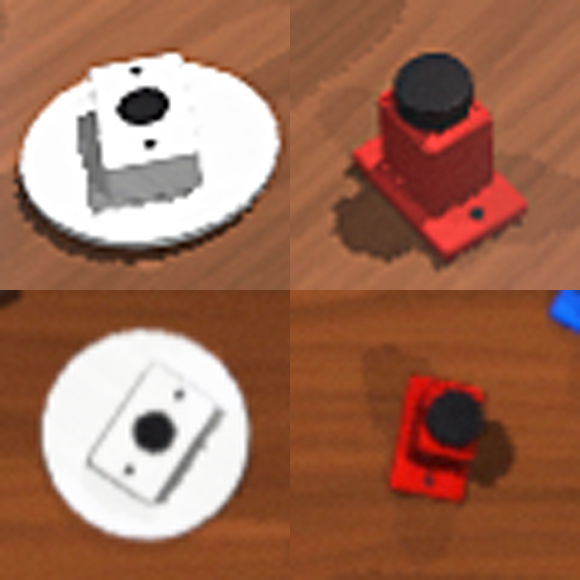

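The crops confirm both choices. The large cover's bore and two bolt holes mark the pad axis, and the red neck's flange edges and cap are clear. Now measuring.

```bash
cat > m.py <<'E'
from h import *
def dark_blobs(f,c,w,thr=75):
    x,y=map(int,c); g=cv2.cvtColor(f['frame'],cv2.COLOR_RGB2GRAY)[y-w:y+w,x-w:x+w]
    g=cv2.resize(g,None,fx=6,fy=6,interpolation=cv2.INTER_CUBIC)
    n,l,st,ce=cv2.connectedComponentsWithStats((g<thr).astype(np.uint8))
    return [(((ce[i]+.5)/6-.5+[x-w,y-w]).round(2),st[i,4]/36) for i in range(1,n) if st[i,4]>30]
def tri(a,ua,b,ub):
    ca,ra=ray(a,ua);cb,rb=ray(b,ub);ra=ra[0];rb=rb[0]
    s=np.linalg.lstsq(np.c_[ra,-rb],cb-ca,rcond=None)[0]
    p,q=ca+s[0]*ra,cb+s[1]*rb
    return (p+q)/2,np.linalg.norm(p-q)
def mask(f,lo,hi,box):
    hsv=cv2.cvtColor(f['frame'],cv2.COLOR_RGB2HSV)
    m=cv2.inRange(hsv,lo,hi); k=np.zeros_like(m);x0,y0,x1,y1=box;k[y0:y1,x0:x1]=m[y0:y1,x0:x1]
    return k
def big(m): return max(cv2.findContours(m,cv2.RETR_EXTERNAL,cv2.CHAIN_APPROX_NONE)[0],key=cv2.contourArea)
E
python3 - <<'E'
from m import *
S=grab('scene');T=grab('top')
print('coverS',dark_blobs(S,(240,298),13,110));print('coverT',dark_blobs(T,(401,252),14,150))
for f,b in((S,(205,275,275,330)),(T,(370,225,430,285))):
    m=mask(f,(0,0,170),(180,60,255),b);c=big(m)[:,0];P=plane(f,c,.012)[:,:2]
    (x,y),r=cv2.minEnclosingCircle(P.astype(np.float32));print('disc',x,y,r)
print('capS',dark_blobs(S,(300,340),12,70));print('capT',dark_blobs(T,(408,179),12,70))
for f,b in((S,(275,325,325,375)),(T,(385,160,422,202))):
    m=cv2.bitwise_or(mask(f,(0,140,60),(6,255,255),b),mask(f,(174,140,60),(180,255,255),b))
    c=big(m);print('neck area',cv2.contourArea(c));ap=cv2.approxPolyDP(cv2.convexHull(c),1.5,True)[:,0]
    print(np.c_[ap,plane(f,ap,.010)[:,:2].round(4)].tolist())
b=(195,185,265,255);m=mask(T,(60,80,30),(90,255,255),b);c=big(m)
t=cv2.resize(T['frame'][185:260,190:265],None,fx=7,fy=7,interpolation=cv2.INTER_CUBIC)
s=cv2.resize(S['frame'][175:250,355:430],None,fx=7,fy=7,interpolation=cv2.INTER_CUBIC)
cv2.imwrite('pics/hous.png',np.hstack([t[:,:390],s[:,:400]])[:,:,::-1] if 0 else cv2.resize(np.hstack([t,s]),(800,400))[:,:,::-1])
g=cv2.cvtColor(t,cv2.COLOR_RGB2GRAY)
print('hough',cv2.HoughCircles(g,cv2.HOUGH_GRADIENT,1,20,param1=80,param2=25,minRadius=110,maxRadius=165))
E
```

```text
coverS [(array([233.67, 284.78]), np.float64(2.8333333333333335)), (array([249.72, 284.77]), np.float64(2.2777777777777777)), (array([229.38, 285.59]), np.float64(2.0833333333333335)), (array([237.64, 287.11]), np.float64(2.138888888888889)), (array([239.18, 294.57]), np.float64(61.77777777777778)), (array([228.62, 298.52]), np.float64(5.722222222222222)), (array([227.04, 297.39]), np.float64(0.8888888888888888)), (array([240.54, 302.26]), np.float64(2.6944444444444446)), (array([229.62, 304.7 ]), np.float64(4.111111111111111)), (array([228.34, 308.52]), np.float64(2.4444444444444446))]
coverT [(array([406.58, 244.14]), np.float64(1.6111111111111112)), (array([401.39, 251.94]), np.float64(59.52777777777778)), (array([408.3 , 257.62]), np.float64(27.88888888888889)), (array([396.23, 259.85]), np.float64(1.6111111111111112))]
disc 0.43185603618621826 -0.21814849972724915 0.06291471421718597
disc 0.42902737855911255 -0.21687422692775726 0.06132100895047188
capS [(array([298.88, 341.04]), np.float64(364.02777777777777))]
capT [(array([404.22, 169.93]), np.float64(2.25)), (array([408.93, 181.1 ]), np.float64(331.47222222222223)), (array([397.92, 172.72]), np.float64(1.0833333333333333)), (array([397.99, 175.91]), np.float64(1.5555555555555556)), (array([397.95, 177.89]), np.float64(1.2222222222222223)), (array([396.96, 181.36]), np.float64(2.8333333333333335))]
neck area 643.0
[[290.0, 336.0, 0.5867, -0.2212], [308.0, 338.0, 0.6199, -0.2014], [311.0, 341.0, 0.6302, -0.2038], [318.0, 362.0, 0.6772, -0.237], [301.0, 371.0, 0.6656, -0.2754], [283.0, 352.0, 0.6051, -0.2625]]
neck area 260.0
[[400.0, 168.0, 0.6697, -0.2284], [414.0, 172.0, 0.6572, -0.2682], [410.0, 194.0, 0.5939, -0.2538], [395.0, 191.0, 0.6035, -0.2112]]
hough [[[240.5 241.5 131.4]
  [263.5 242.5 124.6]
  [225.5 227.5 164.4]
  [249.5 223.5 129.1]
  [221.5 248.5 113.7]
  [249.5 261.5 123.4]]]
```

View pics/hous.png

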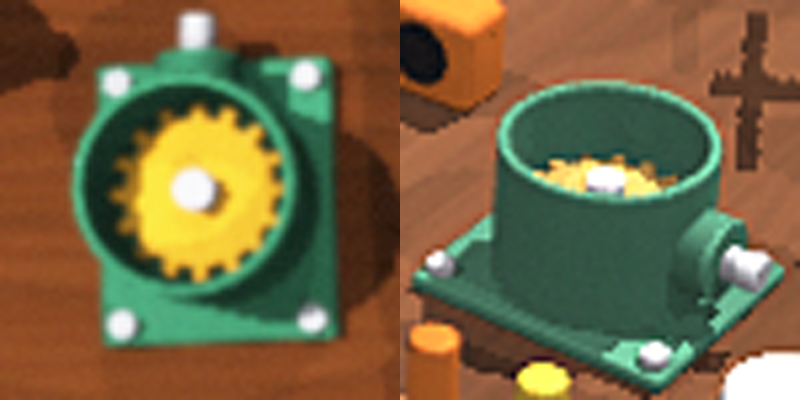

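Run:
```python
from m import *
S=grab('scene');T=grab('top')
print('cap centre',env.hold_point_z)
print('bore',tri(S,[239.18,294.57],T,[401.39,251.94]))
for n,f,u in(('T',T,[[401.39,251.94],[406.58,244.14],[396.23,259.85]]),('S',S,[[239.18,294.57],[237.64,287.11],[240.54,302.26]])):
    P=plane(f,u,.038)[:,:2];d=P[1]-P[2];print(n,P.round(4).tolist(),'holes mid',P[1:].mean(0),'ang',np.degrees(np.arctan2(d[1],d[0])))
print('rim',tri(S,[393.7,200.9],T,[224.2,219.75]),plane(S,[393.7,200.9],.09),plane(T,[224.2,219.75],.09))
print('bolts',plane(T,[190+213/5.333-.5,185+200/5.333-.5],.013))
# cap silhouette: edge of top; use dark mask enclosing circle at top z=.068 vs mid
for n,f,u in(('S',S,[298.88,341.04]),('T',T,[408.93,181.1])):
    for z in(.061,.068):print('cap',n,z,plane(f,u,z)[0,:2])
```

```text
cap centre 0.0187
bore (array([ 0.42931373, -0.21772228,  0.0343374 ]), np.float64(0.0006944269313695026))
T [[0.429, -0.2173], [0.45, -0.2325], [0.4076, -0.2022]] holes mid [ 0.42883532 -0.21737261] ang -35.576382271230614
S [[0.4328, -0.2199], [0.4117, -0.2051], [0.4534, -0.235]] holes mid [ 0.43256117 -0.22004539] ang 144.3889285906092
rim (array([0.52628269, 0.25855773, 0.08411102]), np.float64(0.0018956233438236173)) [[0.53158966 0.25133718 0.09      ]] [[0.52483693 0.25665347 0.09      ]]
bolts [[0.52720039 0.25866247 0.013     ]]
cap S 0.061 [ 0.6425604  -0.25243315]
cap S 0.068 [ 0.64694394 -0.25690874]
cap T 0.061 [ 0.6211071  -0.24170372]
cap T 0.068 [ 0.61972615 -0.24023947]
```

```bash
cat >> h.py <<'E'
def quat(psi):  # tool down, jaws along psi (deg)
    p=np.radians(psi);x=np.array([0,0,-1.]);z=np.array([np.cos(p),np.sin(p),0]);return R.from_matrix(np.c_[x,np.cross(z,x),z]).as_quat()
def st(tag=''):
    s=monitor.sense();print(tag,round(s['clock'],2),s['position'].round(4),'F',s['contact_force'].round(1),'M',s['ft_torque'].round(2),'gap',round(float(s['finger_gap']),3),'jaw',np.degrees(np.arctan2(*R.from_quat(s['ee_rot']).as_matrix()[[1,0],2])).round(2),'tilt',np.degrees(np.arccos(-R.from_quat(s['ee_rot']).as_matrix()[2,0])).round(2))
E
python3 - <<'E'
from m import *
for n,p,a in(('cover',[.43,-.218,.012],54.4),('neck',[.632,-.242,.018],76),('neckhi',[.632,-.242,.2],76),('over',[.58,.01,.2],90),('house',[.527,.257,.1],90),('h0',[.527,.257,.26],90)):
    for q in(a,a-180):
        j=kinematics.ik(p,quat(q));print(n,q,None if j is None else np.round(j,2))
f={'frame':cv2.imread('pics/top0.png')[:,:,::-1]}
T=grab('top');T0=dict(T,frame=np.ascontiguousarray(f['frame']));S0=dict(grab('scene'),frame=np.ascontiguousarray(cv2.imread('pics/scene0.png')[:,:,::-1]))
print('neck holes',plane(T0,[403.05,189.8],.01),plane(S0,[308.2,361.6],.01))
for n,F,(x0,y0,x1,y1) in(('T',T0,(385,160,422,202)),('S',S0,(275,325,325,375))):
    c=cv2.resize(F['frame'][y0:y1,x0:x1],None,fx=8,fy=8,interpolation=cv2.INTER_CUBIC).astype(int)
    m=((c[:,:,0]>2.6*c[:,:,1])&(c[:,:,0]>90)).astype(np.uint8);h=cv2.convexHull(big(m));ap=cv2.approxPolyDP(h,8,True)[:,0]
    u=(ap+.5)/8-.5+[x0,y0];print(n,np.c_[u,plane(F,u,.01)[:,:2],plane(F,u,0)[:,:2]].round(4).tolist())
E
```

```text
cover 54.4 [-0.71  0.53  1.85 -0.    0.77 -1.66]
cover -125.6 [-0.71  0.53  1.85 -0.    0.77  1.48]
neck 76 [-0.54  0.85  1.19 -0.    1.1  -1.86]
neck -104 [-0.54  0.85  1.19 -0.    1.1   1.28]
neckhi 76 [-0.54  0.68  1.01 -0.    1.45 -1.86]
neckhi -104 [-0.54  0.68  1.01 -0.    1.45  1.28]
over 90 [-0.18  0.46  1.37 -0.    1.31 -1.76]
over -90 [-0.18  0.46  1.37 -0.    1.31  1.39]
house 90 [ 0.25  0.57  1.47 -0.    1.1  -1.32]
house -90 [ 0.25  0.57  1.47 -0.    1.1   1.82]
h0 90 [ 0.25  0.43  1.25 -0.    1.46 -1.32]
h0 -90 [ 0.25  0.43  1.25 -0.    1.46  1.82]
neck holes [[ 0.60645608 -0.23440262  0.01      ]] [[ 0.66129031 -0.24866082  0.01      ]]
T [[399.9375, 167.8125, 0.6702, -0.2282, 0.6725, -0.2301], [412.6875, 170.1875, 0.6626, -0.2646, 0.6648, -0.2668], [414.6875, 171.8125, 0.6577, -0.2702, 0.6599, -0.2724], [413.1875, 184.0625, 0.6224, -0.2642, 0.6243, -0.2664], [409.8125, 194.5625, 0.5923, -0.2532, 0.594, -0.2553], [397.9375, 192.8125, 0.5981, -0.2194, 0.5998, -0.2212], [394.8125, 190.9375, 0.6037, -0.2107, 0.6055, -0.2124], [398.0625, 171.3125, 0.6602, -0.2224, 0.6624, -0.2242]]
S [[289.8125, 336.3125, 0.587, -0.2221, 0.5804, -0.2157], [308.3125, 338.4375, 0.6212, -0.2019, 0.6151, -0.1953], [310.6875, 340.9375, 0.6296, -0.204, 0.6236, -0.1974], [317.9375, 361.0625, 0.6755, -0.2353, 0.6701, -0.2291], [303.0625, 371.0625, 0.6689, -0.2729, 0.6633, -0.2672], [301.1875, 370.8125, 0.6656, -0.2748, 0.66, -0.2691], [283.1875, 351.3125, 0.6041, -0.2609, 0.5978, -0.255], [282.6875, 348.9375, 0.599, -0.2569, 0.5926, -0.251]]
```

Run:
```python
from m import *
env.release()
c=[.430,-.218]
env.reach([*c,.14],quat(54.4));st('above')
print(env.movel([*c,.012],.1,guard=8));st('down')
env.close_gripper(40);st('closed')
env.movel([*c,.05],.1);env.hold(.2);st('up')
grab('scene','a1.png');grab('top','a2.png')
a=cv2.imread('pics/a1.png')[215:395,140:340];b=cv2.imread('pics/a2.png')[165:345,300:500]
cv2.imwrite('pics/a.png',cv2.resize(np.hstack([a,b]),(800,360)))
```

```text
above 2.14 [ 0.4299 -0.2187  0.1402] F [-0.7  0.1 -0.4] M [-0.    0.01  0.03] gap 1.001 jaw 54.3 tilt 0.03
False
down 3.58 [ 0.4303 -0.2182  0.0125] F [ 0.2 -0.4  0.1] M [0.02 0.02 0.  ] gap 1.001 jaw 54.4 tilt 0.06
closed 4.04 [ 0.4302 -0.218   0.0123] F [-0.4  0.6  5.9] M [ 0.25  0.12 -0.01] gap 0.507 jaw 54.4 tilt 0.02
up 4.78 [ 0.4297 -0.2177  0.0493] F [-0.1 -0.4 -5.2] M [-0.03  0.05  0.04] gap 0.508 jaw 54.4 tilt 0.08
```

View pics/a.png

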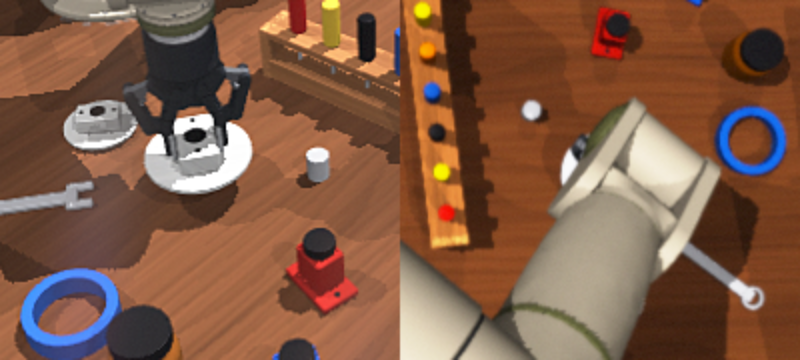

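Run:
```python
from m import *
env.movel([.430,-.218,.25],.2);h=[.5275,.2558]
env.reach([*h,.25],quat(90));st('over')
env.movel([*h,.125],.15);env.hold(.3);st('hover')
for n in('scene','top'):
    f=grab(n,'b_%s.png'%n)
    u=proj(f,[[*h,.09],[*h,.124],[*h,.151]]);print(n,u.round(1).tolist())
a=cv2.imread('pics/b_scene.png')[140:260,330:460];b=cv2.imread('pics/b_top.png')[160:280,165:295]
cv2.imwrite('pics/b.png',cv2.resize(np.hstack([a,b]),(800,369),interpolation=cv2.INTER_CUBIC))
```

```text
over 7.78 [0.5279 0.2548 0.2499] F [ 0.1  0.5 -6.3] M [-0.02  0.01 -0.01] gap 0.504 jaw 89.92 tilt 0.02
hover 9.07 [0.5276 0.2559 0.1254] F [-0.6 -1.  -3.8] M [ 0.01  0.04 -0.03] gap 0.508 jaw 90.0 tilt 0.04
scene [[393.3, 199.7], [394.2, 188.7], [395.0, 179.7]]
top [[224.5, 218.7], [221.6, 217.2], [219.2, 215.9]]
```

View pics/b.png

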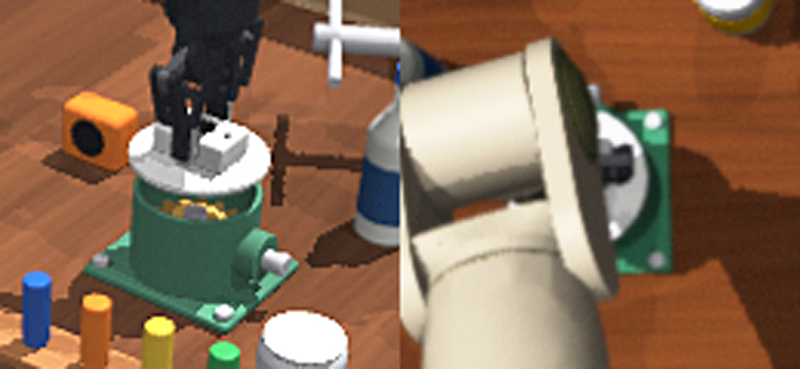

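Run:
```python
from m import *
from scipy.optimize import least_squares
def fit(P,r): 
    s=least_squares(lambda c:np.hypot(*(P-c).T)-r,P.mean(0),loss='soft_l1',f_scale=.001);return s.x.round(4),np.abs(s.fun).mean().round(4),len(P)
cam={n:grab(n) for n in('scene','top')}
def img(p,n): return dict(cam[n],frame=np.ascontiguousarray(cv2.imread('pics/'+p)[:,:,::-1]))
def cont(F,box,fn):
    x0,y0,x1,y1=box;c=cv2.resize(F['frame'][y0:y1,x0:x1],None,fx=6,fy=6,interpolation=cv2.INTER_CUBIC).astype(int)
    k=big(fn(c).astype(np.uint8))[:,0];return (k+.5)/6-.5+[x0,y0]
green=lambda c:(c[:,:,1]>1.25*c[:,:,0])&(c[:,:,1]>40)
white=lambda c:(c.min(2)>110)&(c.max(2)-c.min(2)<40)
S0=img('scene0.png','scene');u=cont(S0,(355,175,430,250),green)
up=u[(u[:,1]<199)&(u[:,0]>371)&(u[:,0]<417)];print('rim S',fit(plane(S0,up,.09)[:,:2],.056))
T0=img('top0.png','top');u=cont(T0,(190,185,265,260),green)
lf=u[(u[:,0]<208)&(u[:,1]>208)&(u[:,1]<231)];print('rim T',fit(plane(T0,lf,.09)[:,:2],.056))
S1=img('b_scene.png','scene');u=cont(S1,(365,175,425,206),white)
lo=u[(u[:,1]>190)&(u[:,1]<204.5)];print(u.min(0),u.max(0));print('disc S',fit(plane(S1,lo,.119)[:,:2],.060))
st()
```

```text
rim S (array([0.5325, 0.2511]), np.float64(0.0005), 262)
rim T (array([0.5275, 0.2566]), np.float64(0.0002), 139)
[371.41666667 175.25      ] [417.58333333 203.08333333]
disc S (array([0.5293, 0.2551]), np.float64(0.0104), 426)
 9.27 [0.5275 0.2558 0.1251] F [ 0.2 -0.5 -4.4] M [ 0.01 -0.01  0.04] gap 0.505 jaw 90.0 tilt 0.01
```

Run:
```python
from m import *
from scipy.optimize import least_squares
S=grab('scene');f=S['frame'][175:208,365:425]
c=cv2.resize(f,None,fx=6,fy=6,interpolation=cv2.INTER_CUBIC).astype(int)
m=(c.min(2)>110)&(c.max(2)-c.min(2)<40)
xs=np.where(m.any(0))[0];ys=np.array([np.where(m[:,x])[0].max() for x in xs])
u=(np.c_[xs,ys]+.5)/6-.5+[365,175];u=u[(u[:,0]>374)&(u[:,0]<415)]
for z in(.119,.122):
    P=plane(S,u,z)[:,:2];s=least_squares(lambda q:np.hypot(*(P-q).T)-.06,P.mean(0)+[-.03,.03],loss='soft_l1',f_scale=.001);print(z,s.x.round(4),np.abs(s.fun).mean())
```

```text
0.119 [0.5289 0.2539] 0.0013749305443935189
0.122 [0.5313 0.2499] 0.0013668829538272048
```

Run:
```python
from m import *
h=[.5285,.2555]
env.movel([*h,.106],.08);st('pre')
print(env.movel([*h,.092],.02,guard=6));env.hold(.2);st('contact')
S=grab('scene','c_scene.png');cv2.imwrite('pics/c.png',cv2.resize(cv2.imread('pics/c_scene.png')[150:260,340:450],(600,600),interpolation=cv2.INTER_CUBIC))
```

```text
pre 9.71 [0.5283 0.2554 0.1054] F [-0.2  0.4 -5.2] M [-0.02 -0.05 -0.02] gap 0.513 jaw 90.0 tilt 0.07
True
contact 10.43 [0.5285 0.2555 0.0963] F [-0.9 -0.9  5.7] M [-0.06  0.23 -0.  ] gap 0.502 jaw 90.0 tilt 0.0
```

View pics/c.png

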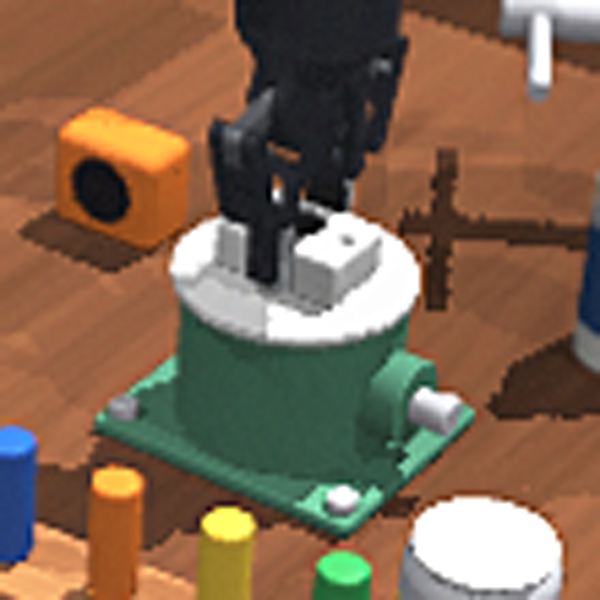

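The cover is seated: contact came at TCP z 0.0963 against 0.0963 expected, and the disc sits flush in the picture. Releasing it and going to the neck.

Run:
```python
from m import *
h=[.5285,.2555]
env.release();st('rel');env.movel([*h,.25],.15)
n=[.632,-.2405]
env.reach([*n,.25],quat(76));st('neck above')
S=grab('scene','d_scene.png');T=grab('top','d_top.png')
print('bore S',dark_blobs(S,(395,186),14,110));print('bore T',dark_blobs(T,(222,217),18,150))
print(proj(S,[*h,.122]),proj(T,[*h,.122]))
a=cv2.imread('pics/d_scene.png')[140:260,330:460];b=cv2.imread('pics/d_top.png')[160:280,165:295]
cv2.imwrite('pics/d.png',cv2.resize(np.hstack([a,b]),(800,369),interpolation=cv2.INTER_CUBIC))
```

```text
rel 10.97 [0.5277 0.2553 0.095 ] F [ 0.5 -0.  -0. ] M [ 0.01 -0.05 -0.03] gap 1.005 jaw 90.0 tilt 0.17
neck above 14.0 [ 0.6324 -0.2393  0.2502] F [-0.4  0.6  0. ] M [-0.01  0.02 -0.03] gap 1.001 jaw 76.09 tilt 0.02
bore S [(array([406.54, 176.36]), np.float64(23.555555555555557)), (array([388.02, 184.22]), np.float64(17.5)), (array([397.29, 185.65]), np.float64(1.5555555555555556)), (array([406.58, 187.79]), np.float64(4.305555555555555)), (array([399.94, 186.66]), np.float64(1.0833333333333333)), (array([403.34, 187.68]), np.float64(2.8055555555555554)), (array([394.35, 190.48]), np.float64(29.27777777777778)), (array([407.74, 189.65]), np.float64(1.5))]
bore T [(array([205.57, 202.01]), np.float64(32.47222222222222)), (array([238.19, 199.47]), np.float64(5.666666666666667)), (array([232.32, 220.58]), np.float64(166.27777777777777)), (array([221.6 , 207.23]), np.float64(1.25)), (array([221.81, 217.39]), np.float64(68.72222222222223)), (array([221.93, 227.5 ]), np.float64(1.8611111111111112)), (array([204.62, 232.92]), np.float64(7.916666666666667))]
[[394.42861647 189.49064578]] [[221.91883185 216.92089159]]
```

View pics/d.png

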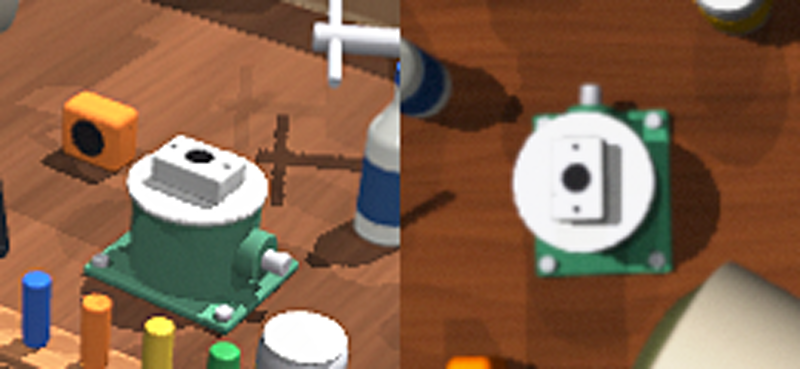

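The pictures show the cover seated level, with the pad's long axis along world x; the bore is at top (221.8,217.4) and the wall is concentric. Now grasping the neck.

Run:
```python
from m import *
T=grab('top');P=plane(T,[[221.81,217.39],[221.6,207.23],[221.93,227.5]],.122)[:,:2];d=P[1]-P[2];print('seat T',P.round(4).tolist(),np.degrees(np.arctan2(d[1],d[0])))
S=grab('scene')
print('seat S',[(b[0],plane(S,b[0],.122)[0,:2].round(4),b[1].round(1)) for b in dark_blobs(S,(395,191),13,110)])
n=[.632,-.2405]
print(env.movel([*n,.018],.15,guard=8));st('down')
env.close_gripper(50);st('closed')
env.movel([*n,.06],.1);env.hold(.2);st('up')
S=grab('scene','e_scene.png');x,y=map(int,proj(S,[*n,.06])[0])
cv2.imwrite('pics/e.png',cv2.resize(cv2.imread('pics/e_scene.png')[y-60:y+60,x-60:x+60],(600,600),interpolation=cv2.INTER_CUBIC))
```

```text
seat T [[0.5273, 0.2558], [0.5536, 0.2561], [0.5012, 0.2558]] 0.34158610997675504
seat S [(array([406.46, 178.95]), array([0.524 , 0.3221]), np.float64(5.9)), (array([388.61, 183.98]), array([0.5009, 0.2698]), np.float64(15.8)), (array([397.29, 185.64]), array([0.5237, 0.2768]), np.float64(1.6)), (array([399.96, 186.67]), array([0.5321, 0.2767]), np.float64(1.1)), (array([406.6 , 187.83]), array([0.549 , 0.2824]), np.float64(4.1)), (array([403.15, 187.69]), array([0.5415, 0.2774]), np.float64(2.7)), (array([394.35, 190.48]), array([0.5311, 0.2512]), np.float64(29.3))]
False
down 15.9 [ 0.6324 -0.2407  0.0189] F [ 0.1 -0.7 -2.3] M [-0.01  0.01 -0.03] gap 0.999 jaw 76.0 tilt 0.09
closed 16.43 [ 0.6321 -0.2406  0.0183] F [0.  0.4 1.9] M [ 0.04  0.03 -0.01] gap 0.396 jaw 76.0 tilt 0.03
up 17.19 [ 0.6317 -0.2403  0.0591] F [ 0.1  0.6 -3.7] M [-0.   -0.02 -0.09] gap 0.395 jaw 76.0 tilt 0.09
```

View pics/e.png

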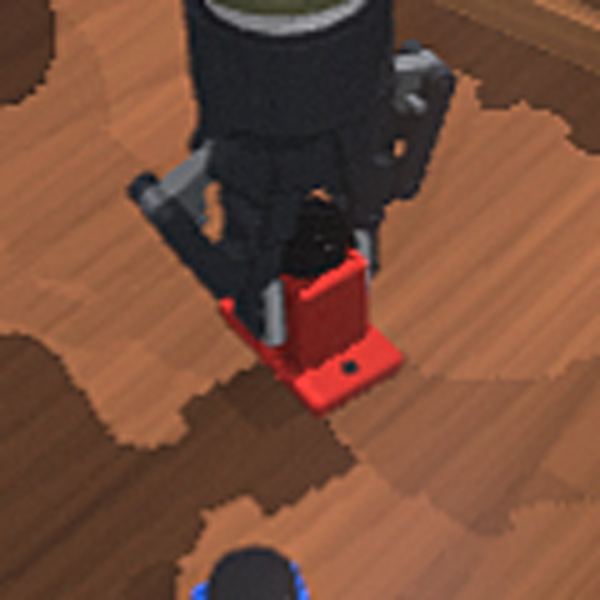

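Run:
```python
from m import *
env.movel([.632,-.2405,.25],.2)
h=[.528,.2556]
env.reach([*h,.25],quat(90));st('over')
env.movel([*h,.1555],.1);env.hold(.4);st('hover')
for n in('scene','top'): grab(n,'f_%s.png'%n)
S=grab('scene');b=cv2.imread('pics/f_scene.png')
cv2.imwrite('pics/f.png',cv2.resize(b[145:220,350:450],(800,600),interpolation=cv2.INTER_CUBIC))
```

```text
over 20.18 [0.5286 0.2548 0.2499] F [ 0.9 -0.9 -3.1] M [ 0.   -0.03 -0.  ] gap 0.393 jaw 89.93 tilt 0.01
hover 21.68 [0.528  0.2556 0.1556] F [ 0.5 -0.3 -2.8] M [-0.04  0.02  0.02] gap 0.389 jaw 90.0 tilt 0.01
```

View pics/f.png

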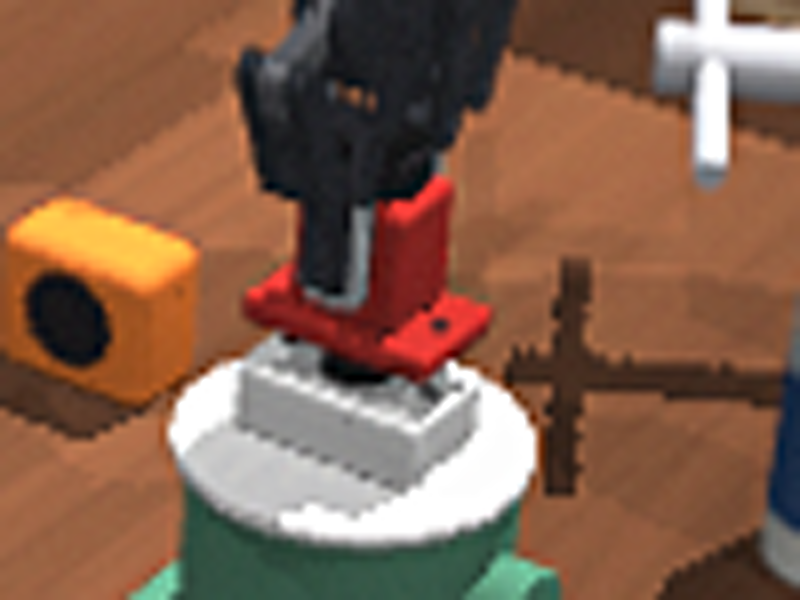

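Run:
```python
from m import *
S=grab('scene');px=lambda a:np.array(a)/8-.5+0.0+[350,145]
A=plane(S,px([[245,298],[422,360],[492,306]]),.1473)[:,:2]   # flange top corners
A2=plane(S,px([[246,312],[420,377],[490,322]]),.1373)[:,:2]
# pad edges from image: refine by corners of pad top
B=plane(S,px([[240,374],[412,440],[478,386]]),.122)[:,:2]
for X in(A,A2,B):print(X.round(4).tolist(),'c',((X[0]+X[2])/2).round(4),'len',np.hypot(*(X[0]-X[1])).round(4),np.hypot(*(X[2]-X[1])).round(4))
# expected pixels (crop coords) for model at TCP with zero offset
def cr(P):return ((proj(S,P)-[350,145]+.5)*8).round(0).tolist()
c=np.array([.528,.2556]);k=np.array([[-.035,-.022],[.035,-.022],[.035,.022]])
print('flange top',cr(np.c_[c+k,np.full(3,.1473)]));print('pad top',cr(np.c_[c+k,np.full(3,.122)]))
```

```text
[[0.5, 0.2287], [0.5655, 0.2311], [0.5651, 0.2736]] c [0.5326 0.2512] len 0.0655 0.0425
[[0.4961, 0.236], [0.5623, 0.2365], [0.5617, 0.2796]] c [0.5289 0.2578] len 0.0662 0.0432
[[0.5029, 0.224], [0.5683, 0.2244], [0.5675, 0.2655]] c [0.5352 0.2448] len 0.0654 0.0411
flange top [[236.0, 285.0], [420.0, 354.0], [493.0, 299.0]]
pad top [[232.0, 352.0], [413.0, 422.0], [486.0, 366.0]]
```

Run:
```python
from m import *
fr=[grab('scene') for _ in range(3)];S=fr[0];f=np.mean([a['frame'].astype(float) for a in fr],0)
c=np.array([.528,.2556])
for col in(384,388,392,396,400,404):
    print(col,' '.join('%d:%d/%d'%(r,f[r,col,0],f[r,col,1]) for r in range(180,210)))
# expected rows where front long edges cross those columns
t=np.linspace(-.035,.035,400)
for n,z in(('flTop',.1473),('flBot',.1373),('padTop',.122),('padBot',.096)):
    u=proj(S,np.c_[c[0]+t,np.full(400,c[1]-.022),np.full(400,z)]);print(n,[round(float(np.interp(k,u[:,0],u[:,1])),1) for k in(384,388,392,396,400)])
```

```text
384 180:255/65 181:164/40 182:116/29 183:138/35 184:119/31 185:98/15 186:129/102 187:177/181 188:181/183 189:178/178 190:124/125 191:180/179 192:215/214 193:162/161 194:145/145 195:145/145 196:146/144 197:145/143 198:144/143 199:144/144 200:170/171 201:202/201 202:197/197 203:195/196 204:196/196 205:196/196 206:197/197 207:196/196 208:195/194 209:193/193
388 180:36/42 181:114/129 182:101/66 183:125/26 184:140/34 185:127/35 186:107/24 187:89/36 188:118/120 189:126/130 190:123/124 191:114/114 192:167/165 193:242/242 194:176/176 195:147/147 196:147/146 197:145/145 198:143/142 199:144/144 200:146/147 201:119/117 202:199/199 203:208/208 204:198/198 205:197/197 206:195/195 207:189/188 208:255/255 209:255/255
392 180:21/23 181:14/16 182:96/105 183:103/78 184:81/30 185:107/25 186:116/29 187:118/32 188:112/29 189:48/16 190:8/13 191:10/13 192:28/28 193:118/118 194:184/184 195:223/223 196:158/157 197:144/145 198:146/147 199:142/142 200:143/143 201:143/142 202:149/148 203:173/173 204:199/199 205:198/197 206:197/197 207:195/195 208:188/188 209:255/255
396 180:91/21 181:97/24 182:97/23 183:97/22 1
[... 460 characters left out ...]
48 195:147/147 196:199/198 197:212/212 198:227/227 199:155/156 200:141/141 201:142/143 202:139/138 203:138/139 204:141/140 205:132/132 206:154/154 207:255/255 208:255/255 209:255/255
404 180:120/27 181:112/27 182:151/38 183:238/59 184:249/63 185:102/41 186:149/50 187:230/59 188:236/60 189:210/47 190:134/18 191:110/70 192:151/155 193:94/99 194:54/54 195:227/229 196:255/255 197:210/209 198:157/157 199:159/159 200:162/162 201:158/158 202:148/148 203:232/230 204:255/255 205:255/255 206:254/254 207:255/255 208:255/255 209:255/255
flTop [182.1, 183.6, 185.1, 186.6, 188.1]
flBot [185.5, 187.0, 188.5, 190.0, 191.6]
padTop [190.7, 192.2, 193.8, 195.3, 196.9]
padBot [199.4, 201.0, 202.5, 204.1, 205.7]
```

Run:
```python
from m import *
S=grab('scene');f=cv2.imread('pics/d_scene.png')[:,:,::-1]
for col in(384,392,400):
    print(col,' '.join('%d:%d'%(r,f[r,col,1]) for r in range(178,222)))
c=np.array([.528,.2556]);t=np.linspace(-.035,.035,400)
u=proj(S,np.c_[np.tile(c,(3,1))+[[-.026,0],[0,0],[.026,0]],np.full(3,.122)]);print('bore/holes',u.round(1).tolist())
for n,y,z in(('back',.022,.122),('padTop',-.022,.122),('padBot',-.022,.096)):
    u=proj(S,np.c_[c[0]+t,np.full(400,c[1]+y),np.full(400,z)]);print(n,[round(float(np.interp(k,u[:,0],u[:,1])),1) for k in(384,392,400)])
a=np.linspace(0,2*np.pi,800)
for z in(.09,.096): 
    u=proj(S,np.c_[c[0]+.06*np.cos(a),c[1]+.06*np.sin(a),np.full(800,z)]);print('disc front edge',z,[round(float(u[np.abs(u[:,0]-k)<.6,1].max()),1) for k in(384,392,400)])
```

```text
384 178:110 179:107 180:108 181:107 182:106 183:101 184:97 185:87 186:164 187:255 188:255 189:255 190:255 191:255 192:224 193:132 194:126 195:129 196:127 197:128 198:130 199:130 200:137 201:151 202:141 203:173 204:255 205:255 206:254 207:254 208:255 209:255 210:214 211:120 212:75 213:71 214:73 215:73 216:86 217:88 218:88 219:87 220:90 221:86
392 178:102 179:103 180:105 181:104 182:104 183:95 184:79 185:255 186:255 187:255 188:204 189:45 190:22 191:18 192:94 193:255 194:255 195:234 196:133 197:126 198:130 199:127 200:129 201:129 202:135 203:139 204:152 205:144 206:165 207:255 208:255 209:255 210:255 211:255 212:169 213:97 214:76 215:86 216:88 217:86 218:88 219:86 220:87 221:87
400 178:101 179:101 180:100 181:100 182:99 183:105 184:109 185:110 186:106 187:92 188:255 189:255 190:255 191:255 192:255 193:255 194:255 195:255 196:255 197:255 198:235 199:131 200:119 201:123 202:126 203:129 204:134 205:130 206:113 207:255 208:255 209:255 210:255 211:254 212:174 213:91 214:89 215:92 216:92 217:87 218:92 219:91 220:90 221:93
bore/holes [[386.0, 186.3], [394.3, 189.4], [402.8, 192.6]]
back [181.9, 183.5, 186.5]
padTop [190.7, 193.8, 196.9]
padBot [199.4, 202.5, 205.7]
disc front edge 0.09 [210.8, 212.2, 212.1]
disc front edge 0.096 [208.8, 210.2, 210.2]
```

Run:
```python
import cv2,numpy as np
a=cv2.imread('pics/d_scene.png')[160:220,365:425];b=cv2.imread('pics/f_scene.png')[160:220,365:425]
cv2.imwrite('pics/g.png',cv2.resize(np.hstack([a,b]),(800,400),interpolation=cv2.INTER_NEAREST))
```

```text
(no output)
```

View pics/g.png

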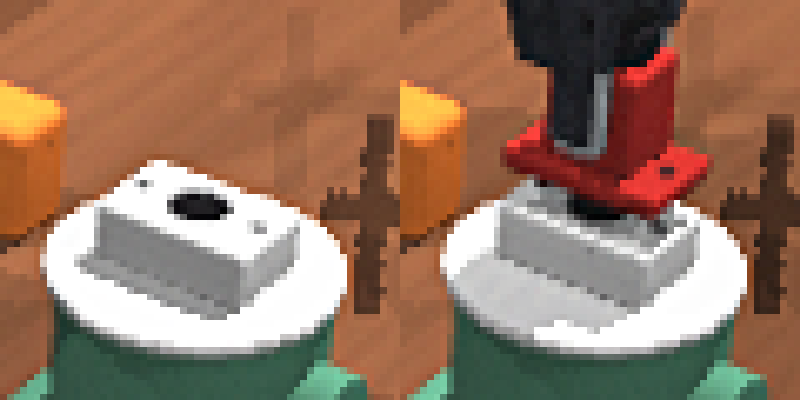

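Run:
```python
from m import *
S=grab('scene');T=grab('top')
f=S['frame'][180:190,399:411,0].astype(int);print(f)
print(dark_blobs(S,(405,185),4,45))
for hx in(.026,):
    print(proj(S,[[.528+hx,.2556,.1473],[.528+hx,.2556,.122],[.528-hx,.2556,.122]]).round(2).tolist())
# local jacobian px/mm at flange
p=np.array([.554,.2556,.1473]);b=proj(S,p)[0]
print([(proj(S,p+d)[0]-b).round(3).tolist() for d in np.eye(3)*.001])
D=dict(S,frame=np.ascontiguousarray(cv2.imread('pics/d_scene.png')[:,:,::-1]))
print(dark_blobs(D,(386,187),4,200),dark_blobs(D,(403,193),4,215))
```

```text
[[118 126 124 124 125 120 124 116 123 129 133 144]
 [119 124 124 125 121 110 178 142 118 125 129 132]
 [122 124 122 118 124 151 238 228 238 195 142 121]
 [119 118 114 116  67 238 241 233 238 234 228 236]
 [117 113 122 233 221 250 243 237 231 234 237 240]
 [115 153 226 242 202 103 101 201 237 233 217 160]
 [132 233 237 235 231 149 149 232 242 197 146 103]
 [233 237 229 230 234 230 231 238 183 130 104 120]
 [240 241 239 231 235 237 232 168 116  94 121 143]
 [159 188 217 235 247 210 150 103  77 133 139 137]]
[]
[[403.56, 184.18], [402.77, 192.63], [385.98, 186.26]]
[[0.334, 0.123], [0.209, -0.156], [0.032, -0.338]]
[(array([384.35, 184.24]), np.float64(22.055555555555557)), (array([386.  , 187.07]), np.float64(2.25))] [(array([405.4 , 189.06]), np.float64(2.638888888888889)), (array([399.03, 190.85]), np.float64(1.9444444444444444)), (array([403.25, 193.67]), np.float64(4.055555555555555)), (array([405.91, 196.  ]), np.float64(1.2777777777777777))]
```

Comparing the flange hole with the pad's holes in the scene view puts the neck about 2 mm too far in +x, assuming equal hole spacing. The top-view data says about 0.5 mm, while y and height agree. I'll shift −1.1 mm in x, check that it is still, and hand in.

Run:
```python
from m import *
env.movel([.5269,.2556,.1553],.02);env.hold(1.0);st('final');print(np.abs(monitor.sense()['qvel']).max())
S=grab('scene','z.png');f=255-S['frame'][184:188,402:408,0].astype(float);f[f<40]=0
print('hole col,row',(f*np.arange(402,408)).sum()/f.sum(),(f*np.arange(184,188)[:,None]).sum()/f.sum())
job.hand_in()
```

```text
final 23.43 [0.5269 0.2556 0.1553] F [-0.2  0.6 -2.4] M [ 0.03 -0.01  0.  ] gap 0.392 jaw 90.0 tilt 0.0
0.0007074304650822849
hole col,row 404.5286103542234 185.39237057220708
the job is handed in; nothing more can be done
```

I seated the large cover on the housing and released it. I then carried the red filler neck over the rack, and the arm is holding it about 15 mm above the pad. The job was handed in at 23.4 s.

**Cover:** it made contact at tool height 0.0963 m, which is the seated height expected. After release, both views showed it level and centred on the housing, and the front edge of the disc was within about 0.2 px of where it should be.

**Neck:** the last reading showed 0° tilt, jaws at 90.0°, joints still, and only the neck's weight on the wrist (about 3 N). From the tool height, the gap to the pad is about 15 mm.

**Checks that disagreed:**
- **Alignment along the pad:** the scene view put the neck about 2 mm too far in +x, and the top view about 0.5 mm. I split the difference with a 1.1 mm shift back, so about 1 mm of error may remain. In the last reading the flange hole had not visibly moved after that shift; it is only a few pixels across. The arm itself did report the new position.
- **Pad edge in the scene view:** the pad's front top edge appeared 1 to 2 px lower than predicted. I put this down to rounded edges and calibration error, because the disc and flange edges matched.

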